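Release the ratchet stop that holds the black soap and push it back

TASK

On the plywood board, two blue ratchet stops each keep one soap against the wooden fence. At the stop that keeps the black soap, press the red release pad down with your fingertips and, holding it down, push that stop back along its rail, away from the soap, fully against its end block; then let go and draw clear. Lift or carry nothing, leave both soaps where they stand, leave the other stop and its release alone, and do not disturb the things around.

Things in the scene. Friction and masses are not known exactly. Their poses are not given: they have to be found in the camera images.
- stop_board: plywood board fixed to the table, 270 x 196 mm, top 18 mm above the table. Origin on the table; +x runs along both rails from the wooden fence (face at x = -112 mm, 64 mm high) to the dark end blocks (x = 127 to 139 mm, 64 mm high). Two lanes: 48 mm to +y (stop_a, release_a) and 48 mm to -y (stop_b, release_b), each with a soap, a blue stop, a rail and an end block.
- stop_a (a joint): slide of the blue stop on the board's +y side, m along the board's +x (away from the soap): 0 = at the soap, 0.085 = fully back at its end block (heel point then 115 mm along the board's x); starts at 0.003 to 0.02. The ratchet blocks it from going back (play up to 6 mm) unless its release is down 5 mm or more; then it slides with 1 to 3 N. It locks again when the release is let up.
- stop_a_heel (a point): on that stop, middle of the inner face of its heel. The stop is two upright blue plates, inner faces 56 mm apart, tops 88 mm above the table: jaw plate (66 mm wide, beside the soap) and heel (60 mm wide, 10 mm thick, away from the soap), the red pad between. This point is 76 mm above the table; pushing the face along the board's +x drives the stop back.
- release_a (a joint): travel of that stop's red release pad, m: 0 = up, 0.010 = fully down (can read up to 0.004 untouched). A spring returns it: 3 N at the start of the travel, 7 N at the bottom.
- release_a_top (a point): centre of the top of that red release pad, 64 mm above the table when up, 54 mm when fully down; the pad is 50 mm along the rail and 44 mm across. Its centre is 28 mm from the inner faces of heel and jaw plate. Moves with stop and pad.
- stop_b (a joint): slide of the blue stop on the board's -y side, m along the board's +x (away from the soap): 0 = at the soap, 0.085 = fully back at its end block (heel point then 115 mm along the board's x); starts at 0.003 to 0.02. The ratchet blocks it from going back (play up to 6 mm) unless its release is down 5 mm or more; then it slides with 1 to 3 N. It locks again when the release is let up.
- stop_b_heel (a point): on that stop, middle of the inner face of its heel. The stop is two upright blue plates, inner faces 56 mm apart, tops 88 mm above the table: jaw plate (66 mm wide, beside the soap) and heel (60 mm wide, 10 mm thick, away from the soap), the red pad between. This point is 76 mm above the table; pushing the face along the board's +x drives the stop back.
- release_b (a joint): travel of that stop's red release pad, m: 0 = up, 0.010 = fully down (can read up to 0.004 untouched). A spring returns it: 3 N at the start of the travel, 7 N at the bottom.
- release_b_top (a point): centre of the top of that red release pad, 64 mm above the table when up, 54 mm when fully down; the pad is 50 mm along the rail and 44 mm across. Its centre is 28 mm from the inner faces of heel and jaw plate. Moves with stop and pad.
- black_soap: loose black rose-shaped soap, 69 mm across, 34 mm high, standing on the board in one of the two lanes between fence and stop; origin at the centre of its underside, 18 mm above the table. The lane whose y sign it shares is the one to open.
- blue_soap: loose light blue cloud-shaped soap, 67 mm across, 35 mm high, in the other lane; origin at the centre of its underside, 18 mm above the table
- dial_timer: loose white dial timer, 61 mm across, 42 mm high, a bystander; origin at the centre of its underside
- bench_scraper: loose bench scraper, 82x115 mm, 16 mm high, a bystander; origin at the centre of its underside
- pink_soap: loose pale pink cloud-shaped soap on the table (not on the board), 69 mm across, 35 mm high, a bystander; origin at the centre of its underside

How it is judged:
By the outcome, as a careful person would: the job done as asked, in the order asked, and still so for the second after the job is handed in, with the robot touching nothing.
It also fails if it takes over 32 s, if anything falls off the work surface, if the arm or the gripper's body presses on something with over 40 N, if the wrist force passes 120 N, or if a joint passes its speed limit or range.

ROBOT

A 6-joint arm with a two-finger parallel gripper is mounted at the origin on a cart in front of the work surface, level with it; the furniture and walls round the work are solid. World frame = base frame: x ahead of the robot, y to its left, z up, the work surface at z = 0. Lengths are in mm, angles in rad, forces in N, time in s.
With the tool pointing down it reaches from about 400 to 925 mm from the base axis. Payload 12.5 kg.
Tool frame: the origin (TCP) lies at the very end of the fingers, on their centre line; the grasp point (between the pads) lies 19 mm behind it; z points along the fingers, y is the line along which they close (so a half turn about z gives the same grasp; the last joint's range is limited). The gripper opens to 95 mm and grips with 3 to 60 N. Pads are 20 mm wide; open, the fingers measure 119 mm over their backs; the gripper's body (75 mm by 180 mm) begins 59 mm behind the grasp point.
Start: joints at [1.226, 0.491, 1.559, -0, 1.092, -0.106], TCP at [147.817, 607.286, 214.661] pointing down, gripper open.
Joint ranges: [-3.1, 3.1], [-0.84, 2.19], [0.05, 2.79], [-1.13, 4.28], [0.06, 2.93], [-2.69, 2.69]. Speed limits (rad/s): [2.22, 2.22, 2.79, 3.14, 3.14, 3.14].

INTERFACE

Orientations are given as [roll, pitch, yaw] about the fixed x, y, z axes, in that order (R = Rz(yaw) Ry(pitch) Rx(roll)).
In Python, from cell import state, imaging, env, spot_in, mark_of gives the robot as it stands. The module is installed in compiled form; this text tells all that it offers.
- The arm moves only by the tool step_arm, never from a script. Its argument "increments" is a list of rows, each an object with "slide": the shift along the tool's x, y, z in m, a list of three; "roll": the turn about the tool's z in rad. A call has 1 to 5 rows; each row is the pose to reach, as a shift and turn from the pose commanded when the call began, along the tool's axes at that moment; what a row does not reach only later rows make up. A row lasts 1/8 s, in which the tool goes at most 62.5 mm and 10.7 degrees, less where a joint would pass 70% of its speed; a pose out of reach is approached as far as the arm can. A call with a gripper value outside its range is refused whole. "fingers" is the opening, from 0 (shut) to 1 (fully open), set as the call begins (left out, the last holds). The fingers move at their own pace and stop on an object; the grip force is fixed at half the most. Time passes only in rows, so rows that repeat a pose let the fingers close. It gives the time, the measured TCP pose, the force, the opening and the grip force at its end, in the units of the state.
- state(): the state, without advancing time (a new reading comes with each control period).
- imaging.read_camera(name): name is "scene" or "side" or "wrist"; returns a dict with "color" (400x640x3 uint8, red, green, blue), "z_map" (400x640 float32, mm along the optical axis (not along the pixel's ray), 0 where there is no reading), "intrinsics" (3x3 intrinsics, pixels), "camera_from_world" (4x4, takes a point from world to camera coordinates). Camera axes: x right, y up, looking along -z (the intrinsics and any distortion apply to the point x, -y, -z); pixel columns grow to the right and rows downward; lengths in mm; the calibration is good to about 2 mm. A picture is of the moment at which its call begins.
- env.job_done(): hands the job in; it is judged then, once.
Trained networks look in the newest picture that a camera, given by its name, has taken for a name from the list of things; names that differ only in an ending like _2 or _b are one class to them, and where a whole thing is asked for, a point or a joint stands for the part that bears it (a point fixed in the world has none). Each returns a list of dicts, best first, with "confidence" (0 to 1); they miss things now and then, are a little off and sometimes report something else, mostly with a low value. They report only what shows in the picture. A call takes as long as a camera call.
- spot_in(camera, target): "bbox" ([left, top, right, bottom] in pixels, round what is visible of it).
- mark_of(camera, target): "uv" ([column, row] in pixels: a listed point, or the origin of a listed thing).
The state is a dict: "t": time; "joints": joint angles; "qvel": joint speeds; "tau": joint torques, N m; "eef_pos": TCP position; "tcp_rot": TCP orientation; "ft_force": force on the tool from outside, world axes, zero at the start; "moment": the same for the moment, N m; "opening": opening from 0.0 (shut) to 1.0 (fully open); "grip_force": force on a finger pad.
Only numpy, scipy, OpenCV 4.12 (cv2) and the standard library are available. Lean on these libraries where they do the work, as an engineer would, in place of code of your own. Each camera call takes 0.05 s, during which the arm holds its last target. There are 200 camera calls.

## Working session

There is one attempt and no reset: what is moved stays moved. The work goes in short steps, Python scripts to look and compute and a tool call to move; the robot and the scene stay as the last step left them, time stands still between calls to the robot, and variables do not carry over. Pictures are saved under pics/ and viewed, at most 10 in all, crops included, and the job is handed in when it is done.

Besides the shell and the picture viewer there is one more tool, called after "Call:" as name([rows], argument=value, ...), one row to a line, values as JSON. step_arm: Moves the arm, as the interface text tells. Its arguments: {"type":"object","properties":{"increments":{"type":"array"},"fingers":{"type":"number"}},"required":["increments"]}

```bash
mkdir -p pics; cat > h.py <<'E'
import numpy as np, cv2
from cell import state, imaging, env, spot_in, mark_of
def cam(n):
    return imaging.read_camera(n)
def ray(c,uv):
    K=np.array(c["intrinsics"]);T=np.array(c["camera_from_world"])
    d=np.linalg.inv(K)@[uv[0],uv[1],1]; d=np.array([d[0],-d[1],-d[2]])
    R=T[:3,:3]; o=-R.T@T[:3,3]; return o,R.T@d
def at_z(c,uv,z):
    o,d=ray(c,uv); return o+d*(z-o[2])/d[2]
def at_depth(c,uv):
    u,v=int(round(uv[0])),int(round(uv[1])); o,d=ray(c,uv)
    p=c["z_map"][max(v-2,0):v+3,max(u-2,0):u+3]; p=p[p>0]
    return o+d*np.median(p) if len(p) else None
def save(c,f): cv2.imwrite(f,c["color"][:,:,::-1])
E
python3 - <<'E'
from h import *
np.set_printoptions(precision=1,suppress=True)
print(state())
Z=dict(stop_board=0,release_a_top=62,stop_a_heel=76,black_soap=18,blue_soap=18,dial_timer=0,bench_scraper=0,pink_soap=0)
for n in("scene","side"):
    c=cam(n); save(c,f"pics/{n}0.png")
    for k,z in Z.items():
        for m in mark_of(n,k)[:3]:
            print(n,k,round(m["confidence"],2),np.array(m["uv"]),at_z(c,m["uv"],z),at_depth(c,m["uv"]))
E
```

```text
{'t': 0.0, 'joints': array([ 1.2,  0.5,  1.6, -0. ,  1.1, -0.1]), 'qvel': array([ 0.,  0., -0., -0., -0.,  0.]), 'tau': array([  0. , -61.3, -25.8,   0.1,   0. ,  -0. ]), 'eef_pos': array([147.7, 607. , 214.1]), 'tcp_rot': array([-3.1, -0. ,  2.9]), 'ft_force': array([-0.1, -0.3,  0.4]), 'moment': array([-0. , -0. , -0.1]), 'grip_force': 0.0, 'opening': 0.9989734491846161}
scene stop_board 0.72 [323.7 200.6] [572.1 -61.5   0. ] [511.9 -89.9  58. ]
scene release_a_top 0.74 [330.1 175. ] [631.5 -57.2  62. ] [628.4 -58.6  64.7]
scene release_a_top 0.65 [323.7 200.3] [509.  -91.3  62. ] [512.2 -89.8  58.9]
scene stop_a_heel 0.85 [335.4 172. ] [636.6 -73.6  76. ] [648.7 -68.4  65.8]
scene black_soap 0.58 [302.5 184.2] [599.3  29.   18. ] [571.9  14.1  43.3]
scene blue_soap 0.85 [296.5 204.1] [502.1   1.   18. ] [476.9 -13.3  43.5]
scene dial_timer 0.7 [210.  193.8] [445.7 296.6   0. ] [422.4 275.4  25.3]
scene bench_scraper 0.62 [425.5 285.8] [ 369.8 -458.3    0. ] [ 367.4 -458.7    2.9]
scene pink_soap 0.64 [377.5 252.2] [ 431.2 -298.8    0. ] [ 407.2 -305.8   26.5]
side stop_board 0.6 [342.1 203.1] [570.7 -58.4   0. ] [ 530.9 -123.5   43.8]
side release_a_top 0.71 [266.7 171.9] [377.3 184.   62. ] [412.6 279.5  13. ]
side black_soap 0.5 [332.5 189.9] [572.1  16.7  18. ] [530.3 -56.   62.9]
side dial_timer 0.74 [267.6 170.5] [430.2 315.6   0. ] [416.6 279.1  18.6]
side bench_scraper 0.66 [354.1 281.6] [ 381.8 -447.2    0. ] [ 381.5 -447.5    0.4]
side pink_soap 0.57 [339.3 246.1] [ 428.6 -284.4    0. ] [ 411.2 -313.1   23.9]
```

```bash
python3 - <<'E'
import cv2
a=cv2.imread("pics/scene0.png")[130:290,190:460]
b=cv2.imread("pics/side0.png")[110:250,240:440]
cv2.imwrite("pics/s0c.png",cv2.resize(a,(800,474),interpolation=2))
cv2.imwrite("pics/d0c.png",cv2.resize(b,(800,560),interpolation=2))
E
```

```text
(no output)
```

View pics/s0c.png

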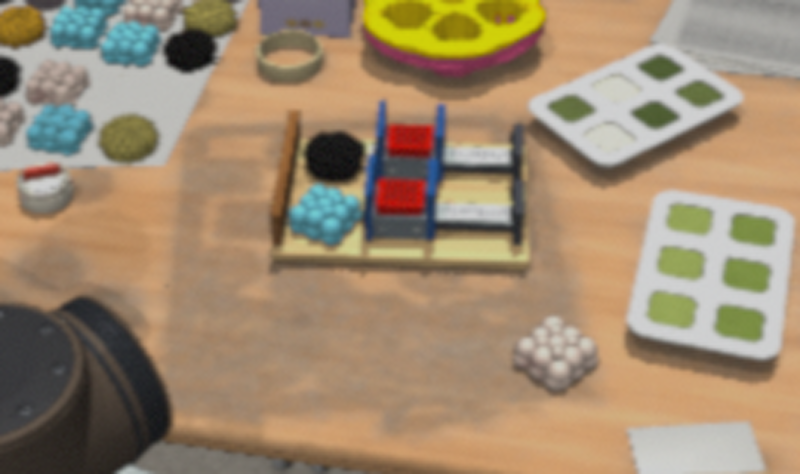

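View pics/d0c.png

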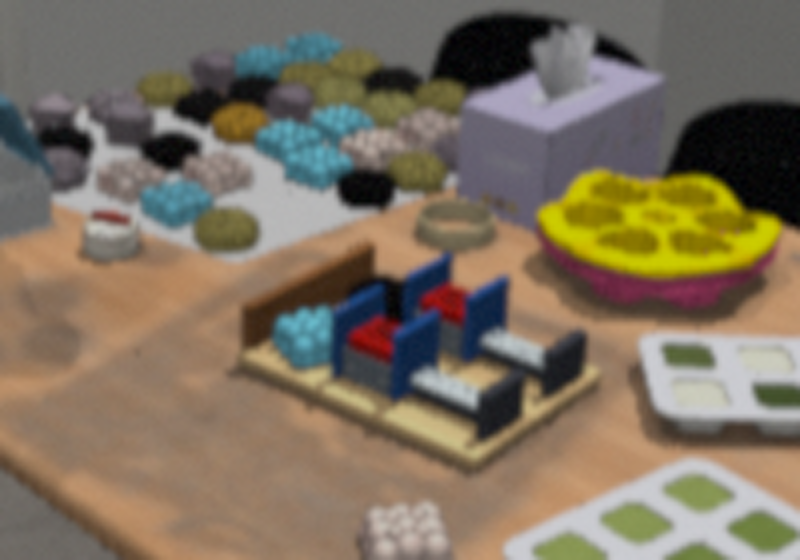

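The scene picture shows the black soap in the far lane (crop 333,155), with its red pad at crop (410,138). The near lane holds the blue soap. Board +x runs to the right in the picture, so the black soap is in the +y lane: stop_a. Next I'll measure it by colour and depth.

```bash
cat >> h.py <<'E'
def cloud(c,mask):
    K=np.array(c["intrinsics"]);T=np.array(c["camera_from_world"])
    v,u=np.nonzero(mask&(c["z_map"]>0)); z=c["z_map"][v,u]
    d=np.linalg.inv(K)@np.vstack([u,v,np.ones(len(u))])
    p=np.vstack([d[0]*z,-d[1]*z,-z])
    return (T[:3,:3].T@(p-T[:3,3:4])).T,u,v
def red(c):
    a=c["color"].astype(int); return (a[:,:,0]>120)&(a[:,:,1]<60)&(a[:,:,2]<60)
def blue(c):
    a=c["color"].astype(int); return (a[:,:,2]>80)&(a[:,:,0]<60)&(a[:,:,1]<100)&(a[:,:,2]>a[:,:,1]*1.4)
E
python3 - <<'E'
from h import *
np.set_printoptions(precision=1,suppress=True)
for n in("scene","side"):
    c=cam(n)
    k,l,s,ce=cv2.connectedComponentsWithStats(red(c).astype(np.uint8))
    for i in range(1,k):
        if s[i,4]>30:
            P,u,v=cloud(c,l==i); t=P[(P[:,2]>55)&(P[:,2]<72)]
            print(n,s[i],np.median(P,0),len(t),np.array(cv2.minAreaRect(t[:,:2].astype(np.float32))[0]) if len(t)>3 else 0, cv2.minAreaRect(t[:,:2].astype(np.float32))[1:] if len(t)>3 else 0)
    P,u,v=cloud(c,np.ones(c["z_map"].shape,bool))
    m=(P[:,0]>380)&(P[:,0]<760)&(P[:,1]>-260)&(P[:,1]<130)&(abs(P[:,2]-18)<5)
    print(n,m.sum(),cv2.minAreaRect(P[m][:,:2].astype(np.float32)))
c=imaging.read_camera("wrist"); T=np.array(c["camera_from_world"]); print(-T[:3,:3].T@T[:3,3],T[:3,:3],c["intrinsics"],state()["tcp_rot"])
E
```

```text
scene [321 172  15   9 123] [619.  -55.   64.6] 123 [621.3 -54.2] ((47.37471389770508, 45.743080139160156), 23.962013244628906)
scene [317 190  16  11 161] [529.6 -85.   64.2] 157 [529.5 -84.8] ((46.8378791809082, 47.303382873535156), 21.532962799072266)
scene 1270 ((595.0054931640625, -109.56013488769531), (208.64450073242188, 361.48046875), 23.452999114990234)
side [346 181  10   8  46] [612.3 -47.   61.3] 46 [612.7 -48.4] ((49.93285369873047, 34.591732025146484), 84.15042114257812)
side [328 190  10   8  42] [517.4 -76.6  61.3] 42 [517.4 -76.2] ((56.49675369262695, 29.201326370239258), 69.9032974243164)
side 752 ((609.4878540039062, -111.35968017578125), (235.74729919433594, 378.40106201171875), 23.394237518310547)
[ 80.7 624.  385.3] [[ 0.2  1.  -0. ]
 [-0.9  0.2 -0.2]
 [-0.2  0.1  1. ]] [[332.3   0.  316.2]
 [  0.  332.3 202.4]
 [  0.    0.    1. ]] [ 3.1 -0.   2.9]
```

```bash
python3 - <<'E'
from h import *
from scipy.spatial.transform import Rotation as Ro
s=state(); print(s["tcp_rot"].round(4),s["eef_pos"],s["t"])
R=Ro.from_euler("xyz",s["tcp_rot"]).as_matrix()
print(R.T@(np.array([617,-52,214])-s["eef_pos"]))
E
```

```text
[ 3.1415 -0.      2.9028] [147.80151467 607.29295352 214.6549187 ] 1.05
[-6.11819519e+02 -5.29614353e+02  5.99743431e-01]
```

Call:
step_arm([
  {"slide": [-0.0437, -0.0378, 0], "roll": 0},
  {"slide": [-0.0874, -0.0756, 0], "roll": 0},
  {"slide": [-0.1311, -0.1134, 0], "roll": 0},
  {"slide": [-0.1748, -0.1512, 0], "roll": 0},
  {"slide": [-0.2185, -0.189, 0], "roll": 0},
], fingers=0)

```text
t: 1.68
eef_pos: [316.3, 370.5, 214.9]
tcp_rot: [3.141, 0.0, 2.903]
ft_force: [1.6, -0.3, 0.6]
opening: 0.53
grip_force: 0.0
```

Call:
step_arm([
  {"slide": [-0.0437, -0.0378, 0], "roll": 0},
  {"slide": [-0.0874, -0.0756, 0], "roll": 0},
  {"slide": [-0.1311, -0.1134, 0], "roll": 0},
  {"slide": [-0.1748, -0.1512, 0], "roll": 0},
  {"slide": [-0.2185, -0.189, 0], "roll": 0},
])

```text
t: 2.3
eef_pos: [484.0, 134.9, 214.9]
tcp_rot: [3.141, 0.001, 2.903]
ft_force: [0.3, 1.1, -0.4]
opening: 0.024
grip_force: 0.0
```

Call:
step_arm([
  {"slide": [-0.0437, -0.0378, 0], "roll": 0.18},
  {"slide": [-0.0874, -0.0756, 0], "roll": 0.36},
  {"slide": [-0.1311, -0.1134, 0], "roll": 0.54},
  {"slide": [-0.175, -0.152, 0], "roll": 0.72},
  {"slide": [-0.175, -0.152, 0], "roll": 0.9},
])

```text
t: 2.92
eef_pos: [618.6, -55.8, 213.9]
tcp_rot: [3.141, 0.0, 1.993]
ft_force: [-0.2, 0.3, 0.3]
opening: 0.004
grip_force: 0.0
```

Call:
step_arm([
  {"slide": [0, 0, 0], "roll": 0.05},
  {"slide": [0, 0, 0], "roll": 0.05},
])

```text
t: 3.18
eef_pos: [617.1, -52.6, 214.5]
tcp_rot: [-3.142, -0.0, 1.953]
ft_force: [-0.8, -1.0, 0.1]
opening: 0.004
grip_force: 0.0
```

```bash
python3 - <<'E'
from h import *
np.set_printoptions(precision=1,suppress=True)
n="wrist"; c=cam(n); save(c,"pics/w1.png")
for k,z in dict(release_a_top=64,stop_a_heel=76,black_soap=18,blue_soap=18,stop_board=0).items():
    for m in mark_of(n,k)[:3]: print(k,round(m["confidence"],2),np.array(m["uv"]),at_z(c,m["uv"],z),at_depth(c,m["uv"]))
k,l,s,ce=cv2.connectedComponentsWithStats(red(c).astype(np.uint8))
for i in range(1,k):
    if s[i,4]>100:
        P,u,v=cloud(c,l==i); t=P[(P[:,2]>55)&(P[:,2]<72)]
        print(s[i],np.median(P,0),cv2.minAreaRect(t[:,:2].astype(np.float32)))
P,u,v=cloud(c,blue(c)); t=P[(P[:,2]>82)&(P[:,2]<94)]
m=np.zeros((400,400),np.uint8); q=((t[:,:2]-[420,-250])).astype(int); q=q[(q>=0).all(1)&(q<400).all(1)]; m[q[:,0],q[:,1]]=1
m=cv2.dilate(m,np.ones((3,3)))
k,l,s,ce=cv2.connectedComponentsWithStats(m)
ii=((t[:,:2]-[420,-250])).astype(int)
for i in range(1,k):
    if s[i,4]>100:
        w=t[l[np.clip(ii[:,0],0,399),np.clip(ii[:,1],0,399)]==i]; print("plate",len(w),np.median(w[:,2]),cv2.minAreaRect(w[:,:2].astype(np.float32)))
E
```

```text
release_a_top 0.85 [321.3 194.5] [624.  -54.9  64. ] [624.  -54.8  64.5]
stop_a_heel 0.63 [322.2 222. ] [634.  -77.6  76. ] [634.  -77.5  76.3]
stop_a_heel 0.34 [232.5 100.3] [517.1  -2.2  76. ] [510.7  -3.4  49.8]
black_soap 0.66 [321.9 103.9] [592.1  27.   18. ] [592.1  25.7  51. ]
blue_soap 0.79 [231.8  98.7] [501.9  -3.6  18. ] [509.8  -2.2  50.3]
stop_board 0.86 [280.3 163.3] [572.3 -51.6   0. ] [573.2 -48.5  18.5]
stop_board 0.63 [231.4 101.3] [497.9  -7.2   0. ] [510.   -4.7  49.6]
[ 203  161   45   49 1571] [532.9 -80.3  64.6] ((533.0302124023438, -81.6568832397461), (42.1224365234375, 48.84539794921875), 21.87548065185547)
[ 301  167   43   49 1545] [623.4 -51.7  64.5] ((623.83447265625, -51.734169006347656), (41.361839294433594, 49.4329719543457), 22.62799835205078)
plate 609 88.38901756600036 ((521.1278076171875, -51.64356994628906), (64.55309295654297, 7.077866554260254), 21.805538177490234)
plate 273 87.83171867864331 ((545.7075805664062, -111.15352630615234), (58.26384735107422, 7.962347984313965), 21.97439956665039)
plate 397 88.26610388620792 ((611.1953125, -21.590911865234375), (61.72299575805664, 7.712532043457031), 22.32544708251953)
plate 281 87.53911078621688 ((635.553955078125, -81.16730499267578), (55.897090911865234, 8.489574432373047), 22.05097198486328)
```

View pics/w1.png

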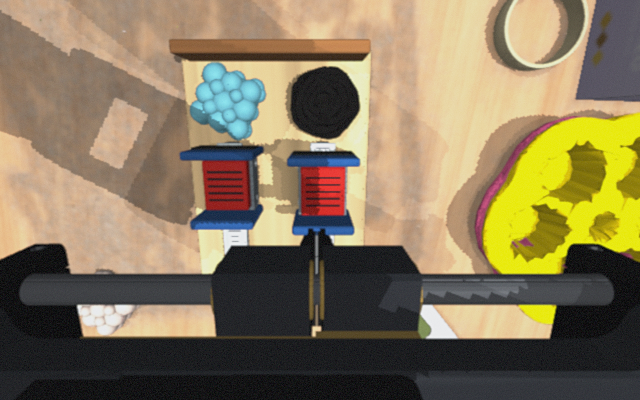

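The wrist picture shows both lanes clearly. The stop_a pad is at pixel (322,190) between its plates, and the black soap is above it at (325,103). The pad comes out at (623.6,-51.6,64.5) with plate tops at 88, which agrees with the sizes given. The tool x axis lies along board -x, and about 68 mm of travel remains. I'll go down over the pad.

Call:
step_arm([
  {"slide": [-0.0015, 0.0065, 0.04]},
  {"slide": [-0.0015, 0.0065, 0.08]},
  {"slide": [-0.0015, 0.0065, 0.12]},
  {"slide": [-0.0015, 0.0065, 0.138]},
  {"slide": [-0.0015, 0.0065, 0.138]},
])

```text
invalid input at $.increments[0]: expected keys slide, roll
```

```bash
python3 - <<'E'
from h import *
c=cam("wrist"); save(c,"pics/w2.png"); print(state()["eef_pos"],state()["ft_force"])
E
```

```text
[617.08268363 -52.27214243 214.71245301] [-0.23655511  0.95190867 -0.5719945 ]
```

View pics/w2.png

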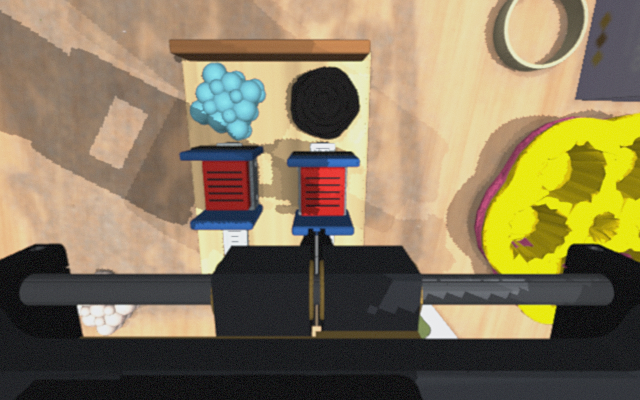

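The move was refused because the rows had no roll key, so the picture is unchanged: stop_a pad still at (322,190). I'll repeat it with roll.

Call:
step_arm([
  {"slide": [-0.0015, 0.0065, 0.04], "roll": 0},
  {"slide": [-0.0015, 0.0065, 0.08], "roll": 0},
  {"slide": [-0.0015, 0.0065, 0.12], "roll": 0},
  {"slide": [-0.0015, 0.0065, 0.138], "roll": 0},
  {"slide": [-0.0015, 0.0065, 0.138], "roll": 0},
])

```text
t: 4.15
eef_pos: [623.5, -51.3, 76.1]
tcp_rot: [-3.14, -0.001, 1.953]
ft_force: [-0.5, 0.7, 0.8]
opening: 0.004
grip_force: 0.0
```

```bash
python3 - <<'E'
from h import *
c=cam("wrist"); save(c,"pics/w3.png"); print(state()["eef_pos"],state()["ft_force"],state()["tcp_rot"])
E
```

```text
[624.09787409 -51.43371646  77.2701575 ] [ 0.22046281  0.14743351 -0.16781497] [3.14112668e+00 2.05763535e-04 1.95295374e+00]
```

View pics/w3.png

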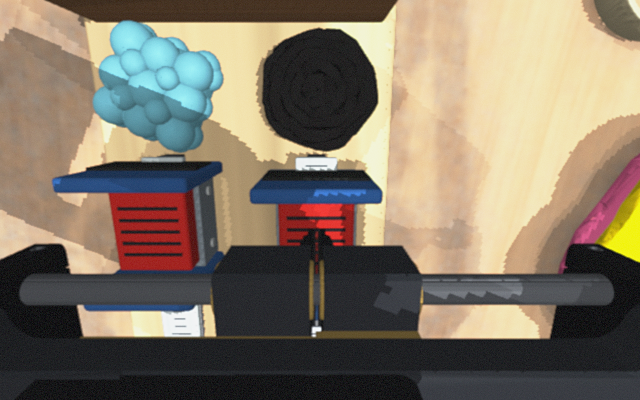

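The fingertips are between the plates over the red pad, at pixel (316,240). Now I'll press it down.

Call:
step_arm([
  {"slide": [0, 0, 0.009], "roll": 0},
  {"slide": [0, 0, 0.013], "roll": 0},
  {"slide": [0, 0, 0.017], "roll": 0},
  {"slide": [0, 0, 0.021], "roll": 0},
  {"slide": [0, 0, 0.021], "roll": 0},
])

```text
t: 4.82
eef_pos: [624.0, -51.5, 55.8]
tcp_rot: [3.141, 0.0, 1.953]
ft_force: [-0.3, -0.2, 5.2]
opening: 0.004
grip_force: 2.9
```

Call:
step_arm([
  {"slide": [0, 0, 0.001], "roll": 0},
  {"slide": [0, 0, 0.002], "roll": 0},
  {"slide": [0, 0, 0.002], "roll": 0},
])

```text
t: 5.2
eef_pos: [624.0, -51.5, 54.2]
tcp_rot: [3.141, 0.0, 1.953]
ft_force: [-1.5, 0.3, 7.5]
opening: 0.006
grip_force: 3.6
```

Call:
step_arm([
  {"slide": [-0.008, 0, 0], "roll": 0},
  {"slide": [-0.015, 0, 0], "roll": 0},
  {"slide": [-0.02, 0, 0], "roll": 0},
  {"slide": [-0.026, 0, 0], "roll": 0},
  {"slide": [-0.032, 0, 0], "roll": 0},
])

```text
t: 5.82
eef_pos: [635.9, -81.2, 54.2]
tcp_rot: [3.141, 0.0, 1.953]
ft_force: [-1.8, 0.9, 6.4]
opening: 0.007
grip_force: 3.7
```

Call:
step_arm([
  {"slide": [-0.009, 0, 0], "roll": 0},
  {"slide": [-0.018, 0, 0], "roll": 0},
  {"slide": [-0.027, 0, 0], "roll": 0},
  {"slide": [-0.036, 0, 0], "roll": 0},
  {"slide": [-0.042, 0, 0], "roll": 0},
])

```text
t: 6.45
eef_pos: [651.5, -120.2, 54.2]
tcp_rot: [3.141, -0.0, 1.953]
ft_force: [-2.3, 5.5, 7.3]
opening: 0.006
grip_force: 3.7
```

```bash
python3 - <<'E'
from h import *
np.set_printoptions(precision=1,suppress=True)
print(state()["eef_pos"],state()["ft_force"])
for n in ("scene","side"):
    c=cam(n); save(c,f"pics/{n}4.png")
a=cv2.imread("pics/scene4.png")[155:225,270:380]; b=cv2.imread("pics/side4.png")[155:235,290:400]
cv2.imwrite("pics/m4.png",np.hstack([cv2.resize(a,(400,300),interpolation=2),cv2.resize(b,(400,300),interpolation=2)]))
E
```

```text
[ 651.5 -120.2   54.2] [-2.3  5.5  7.3]
```

View pics/m4.png

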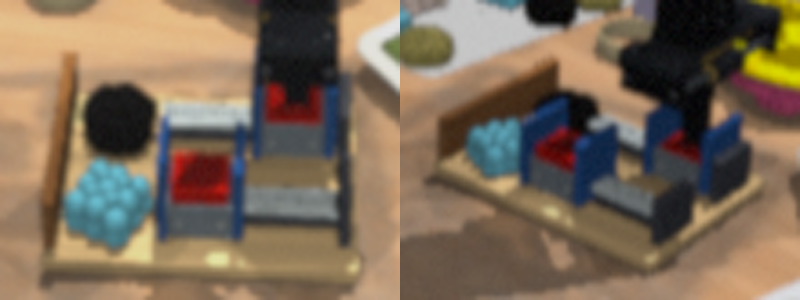

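Stop_a has slid nearly to its end block: the heel is at crop (335,125), just short of the dark block. I'll keep pushing gently until the force rises.

Call:
step_arm([
  {"slide": [-0.003, 0, 0], "roll": 0},
  {"slide": [-0.006, 0, 0], "roll": 0},
  {"slide": [-0.008, 0, 0], "roll": 0},
])

```text
t: 6.92
eef_pos: [654.1, -126.7, 54.1]
tcp_rot: [3.142, -0.001, 1.953]
ft_force: [-1.9, 5.3, 8.5]
opening: 0.006
grip_force: 4.0
```

Call:
step_arm([
  {"slide": [-0.002, 0, 0], "roll": 0},
  {"slide": [-0.004, 0, 0], "roll": 0},
  {"slide": [-0.004, 0, 0], "roll": 0},
])

```text
t: 7.3
eef_pos: [655.7, -130.6, 54.1]
tcp_rot: [3.141, -0.001, 1.953]
ft_force: [-2.7, 4.1, 7.3]
opening: 0.006
grip_force: 3.8
```

Call:
step_arm([
  {"slide": [-0.0015, 0, 0], "roll": 0},
  {"slide": [-0.003, 0, 0], "roll": 0},
  {"slide": [-0.003, 0, 0], "roll": 0},
])

```text
t: 7.68
eef_pos: [656.7, -133.3, 54.1]
tcp_rot: [3.141, -0.001, 1.953]
ft_force: [-2.3, 5.0, 7.7]
opening: 0.007
grip_force: 3.7
```

Call:
step_arm([
  {"slide": [-0.0015, 0, 0], "roll": 0},
  {"slide": [-0.003, 0, 0], "roll": 0},
  {"slide": [-0.003, 0, 0], "roll": 0},
])

```text
t: 8.05
eef_pos: [656.9, -133.8, 54.0]
tcp_rot: [-3.14, -0.005, 1.953]
ft_force: [-6.0, 17.1, 12.3]
opening: 0.004
grip_force: 11.4
```

It is against the end block: the horizontal force rose to 18 N and the tool stopped advancing. I'll relax the overrun and lift straight up.

Call:
step_arm([
  {"slide": [0.0017, 0, 0], "roll": 0},
  {"slide": [0.0017, 0, -0.005], "roll": 0},
  {"slide": [0.0017, 0, -0.012], "roll": 0},
  {"slide": [0.003, 0, -0.03], "roll": 0},
  {"slide": [0.006, 0, -0.06], "roll": 0},
])

```text
t: 8.68
eef_pos: [655.5, -131.3, 114.0]
tcp_rot: [-3.141, -0.001, 1.953]
ft_force: [-0.8, -0.4, -0.1]
opening: 0.007
grip_force: 0.0
```

Call:
step_arm([
  {"slide": [0.0, 0, -0.04], "roll": 0},
  {"slide": [0.02, 0, -0.08], "roll": 0},
  {"slide": [0.04, 0, -0.1], "roll": 0},
  {"slide": [0.04, 0, -0.1], "roll": 0},
  {"slide": [0.04, 0, -0.1], "roll": 0},
])

```text
t: 9.3
eef_pos: [640.5, -94.2, 212.3]
tcp_rot: [-3.14, -0.001, 1.953]
ft_force: [-0.8, 0.1, -0.7]
opening: 0.001
grip_force: 0.0
```

```bash
python3 - <<'E'
from h import *
np.set_printoptions(precision=1,suppress=True)
print(state()["eef_pos"],state()["ft_force"])
n="wrist"; c=cam(n); save(c,"pics/w5.png")
O=np.array([572.3,-51.6]);b=np.array([.3746,-.927]);y=np.array([.927,.3746])
f=lambda p:np.array([(p[:2]-O)@b,(p[:2]-O)@y,p[2] if len(p)>2 else 0])
for k,z in dict(release_a_top=64,stop_a_heel=76,black_soap=18,blue_soap=18).items():
    for m in mark_of(n,k)[:2]: p=at_z(c,m["uv"],z); print(k,round(m["confidence"],2),p,f(p))
P,u,v=cloud(c,np.ones((400,640),bool)); q=np.array([(P[:,:2]-O)@b,(P[:,:2]-O)@y,P[:,2]]).T
lane=(abs(q[:,1]-48)<20)
bl=blue(c)[v,u]
t=q[lane&bl&(abs(q[:,2]-88)<4)]; print("stop top x hist",np.histogram(t[:,0],np.arange(20,140,4)))
t=q[lane&~bl&(abs(q[:,2]-64)<3)&(q[:,0]>110)]; print("endblock x",np.percentile(t[:,0],[2,50,98]) if len(t) else 0)
E
```

```text
[640.5 -94.2 212.3] [-0.8  0.1 -0.7]
release_a_top 0.58 [ 651.9 -121.6   64. ] [94.7 47.6 64. ]
stop_a_heel 0.85 [ 659.3 -143.9   76. ] [118.2  46.1  76. ]
black_soap 0.58 [593.4  25.9  18. ] [-63.9  48.6  18. ]
black_soap 0.53 [ 656.5 -133.5   18. ] [107.4  47.3  18. ]
blue_soap 0.58 [503.3  -8.1  18. ] [-66.1 -47.7  18. ]
stop top x hist (array([  0,   0,   0,   0,   0,   0,   0,   0,  39, 173, 124,   0,   0,
         0,   0,   0,   0,   0,   0,   0,   0,   0,   0,   0,   0,   0,
         0,   0,   0]), array([ 20,  24,  28,  32,  36,  40,  44,  48,  52,  56,  60,  64,  68,
        72,  76,  80,  84,  88,  92,  96, 100, 104, 108, 112, 116, 120,
       124, 128, 132, 136]))
endblock x [110.2 113.  119.8]
```

View pics/w5.png

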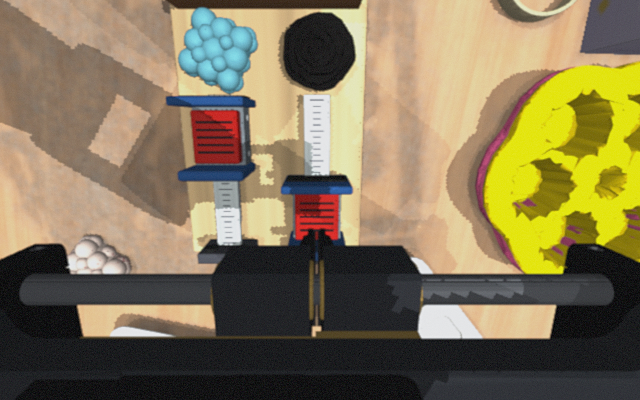

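The tool is clear with zero force. Both soaps are in place at board x of about -65, and the stop is far back with its jaw at pixel (317,185). I'll draw aside to see the heel against its end block.

Call:
step_arm([
  {"slide": [-0.03, 0, -0.01], "roll": 0},
  {"slide": [-0.07, 0, -0.02], "roll": 0},
  {"slide": [-0.11, 0, -0.02], "roll": 0},
  {"slide": [-0.14, 0, -0.02], "roll": 0},
  {"slide": [-0.14, 0, -0.02], "roll": 0},
])

```text
t: 10.18
eef_pos: [693.0, -226.1, 232.2]
tcp_rot: [-3.141, -0.001, 1.95]
ft_force: [-1.5, -0.3, -0.5]
opening: 0.008
grip_force: 0.0
```

```bash
python3 - <<'E'
from h import *
np.set_printoptions(precision=1,suppress=True)
print(state()["eef_pos"],state()["ft_force"],state()["t"])
n="wrist"; c=cam(n); save(c,"pics/w6.png")
O=np.array([572.3,-51.6]);b=np.array([.3746,-.927]);y=np.array([.927,.3746])
P,u,v=cloud(c,np.ones((400,640),bool)); q=np.array([(P[:,:2]-O)@b,(P[:,:2]-O)@y,P[:,2]]).T
bl=blue(c)[v,u]
for s in(48,-48):
    lane=abs(q[:,1]-s)<20
    t=q[lane&bl&(abs(q[:,2]-88)<4)]
    h=t[t[:,0]>t[:,0].mean()]; print(s,"plates",np.percentile(t[:,0],[2,98]),"heel",np.percentile(h[:,0],[3,97]))
    t=q[lane&~bl&(abs(q[:,2]-64)<3)&(q[:,0]>110)]; print("block",np.percentile(t[:,0],[3,97]) if len(t) else 0)
    r=q[lane&red(c)[v,u]]; print("pad z",np.median(r[:,2]))
E
```

```text
[ 693.  -226.1  232.2] [-1.5 -0.3 -0.5] 10.175
48 plates [ 57.2 129.3] heel [120.5 129.3]
block [110.1 143. ]
pad z 64.6021921880757
-48 plates [43.  51.1] heel [47.3 51.2]
block [132.  142.6]
pad z 64.6233339708293
```

View pics/w6.png

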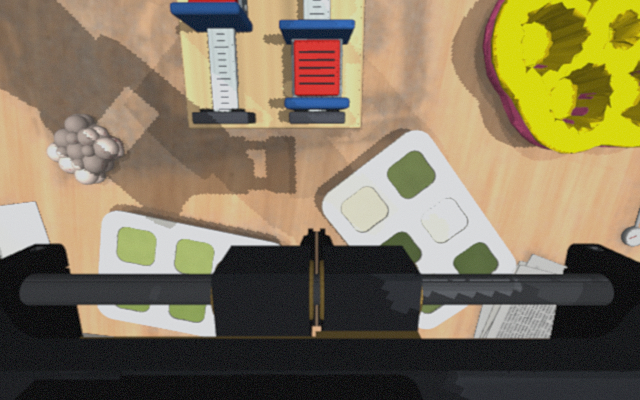

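Stop_a's heel is at pixel (317,103), right against its end block at (317,117). After a board-origin correction of about 4 mm, the heel's inner face is at x≈115, which is fully back. Both pads are up at 64 mm, and nothing else looks moved.

```bash
python3 -c "
from cell import env
print(env.job_done())"
```

```text
the job is handed in; nothing more can be done
None
```

I pressed the release on the black soap's stop (stop_a), slid the stop back fully against its end block and let go; the arm is clear, the soaps and the other stop look unmoved, and the job was handed in at about 10 s.

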